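# Refit the sprung dust cap on the wheel-alignment camera's lens

## Task

The wheel-alignment camera is finished with, so put its dust cap back in the lens barrel. Pick the cap up by its two sprung tabs, squeezing them fully together, lower it level into the mouth of the barrel and, feeling for the rim (the focus barrel stands wherever the last user left it), press gently until the seal beds down and the tabs can spring out under the rim; then let go, so that the cap stays locked in. Never lean hard on the lens, do not shove or tip the camera, and leave the other things on the chest where they are.

Things in the scene. Friction and masses are not known exactly. Their poses are not given: they have to be found in the camera images.
- cap_center (a point): Dust cap, grey plastic disc 66 mm across, 4 mm thick, plug below, two upright black finger tabs on top; 38 mm high, 80 g, lies plug down. Point on its axis, half-way up: disc top 3 mm below it, tabs reach 19 mm above. z along the axis, up. The tabs face each other along y: each 18 mm wide (x), 5 thick, 22 high, outer faces 40 mm apart free, 26 mm fully squeezed; each slides by 7 mm
- dust_cap: The same cap; origin at the centre of the plug's underside. Plug 50 mm across (lowest 3 mm: 47), 12 mm deep. From each tab a square catch, 14 mm wide, 2 to 5 mm above the origin, stands out of the plug to 31 mm from the axis along y when free and is flush with the plug when fully squeezed. Free catches cannot enter the barrel: they land on its rim
- cap_seat (a point): Point on the cap's axis in the plane of the disc's underside, 12 mm above the plug's underside. A sprung rubber seal ring, 57 to 65 mm across, hangs 4 mm below this plane and gives 3 mm: 1 N at first, 1.5 N more per mm (5.5 N in all), then it is hard. Pressed 2 mm (4 N) or more on the barrel's rim, the catches are below the lip and free to spring out; 2 mm stay pressed when locked
- tab_left (a joint): Inward travel (m) of the cap's tab on its +y side: 0 free, 0.007 fully squeezed; spring 3 N free, 7 N fully squeezed. About 0.0024 (0.001 to 0.0037) when its catch has sprung out under the barrel's lip; 0.0042 to 0.0068 when it bears on the bore inside the lip (not home)
- tab_right (a joint): The same for the tab on the cap's -y side
- lens_base (a point): Point on the lens axis, z up along it, at the top of the camera's lamp ring, 64 mm above the chest. The dark ribbed focus barrel, 68 mm across with a bright flat rim, stands up round it; its rim is 20 to 50 mm above this point. How far is not reported: the stiff thread stays where it was left and does not give when pressed. The cap goes in at any turn about the axis
- lens_axis (a point): Point on the lens axis 20 mm above lens_base, for the barrel's inside. Bore 52.4 mm across (1.2 mm play all round the cap's plug), with a 2.5 mm 45 degree chamfer at the rim. The lip is 5 mm thick; below it a groove 58 mm across and 9 mm high takes the catches. The glass is 17 mm below the rim
- camera_head: Camera head of the wheel aligner: aluminium case 130 x 100 mm, 56 mm high, lying on its back, loose on rubber feet, 1.6 kg; black lamp ring on top 84 mm across, 8 mm high. Origin under the lens axis, at chest level; long along x, steel spigot at -x
- black_tape: roll of black tape, 58 mm across, 19 mm high, lying flat; origin under its centre. Leave alone
- nut_a: loose steel nut, 22 mm across, 10 mm high, origin under its centre. Leave alone
- nut_b: another such nut. Leave alone
- spanner: combination spanner, 164 mm long, lying near the left edge. Leave alone
- driver: screwdriver, 203 mm long, lying near the right edge. Leave alone
- glass_jar: glass jar, 70 mm across, 83 mm high, standing at the back. Leave alone
- paper_tape: roll of cream masking tape, 100 mm across, 25 mm high, lying at the back. Leave alone
- worn_pad: worn brake pad, 108 mm long, 12 mm high, lying at the back left. Leave alone
There are look-alikes about, which are no part of the job. Of the things that look like the dust_cap, the smaller one is meant.

How it is judged:
On the way, in this order (a step that is already met when the one before it is completed fails the run):
1. the cap is lifted off the chest with both tabs squeezed (value of joint each of tab_left, tab_right above 0.005 m and height (world z) of cap_center above 0.045 m), for 0.1 s.
2. the cap bears on the barrel's rim, over the lens axis, with both tabs still squeezed (value of joint each of tab_left, tab_right above 0.005 m and contact force between dust_cap and camera_head above 1 N and horizontal distance between cap_center and lens_base below 0.005 m), for 0.05 s.
At the end, for the whole second after the job is handed in: the cap is locked in the lens barrel: centred on the lens axis within 4 mm, level to it within 0.06 rad, both tabs sprung out into the groove under the lip (each between 0.6 and 4 mm of inward travel; 0 would be free air, 4.2 mm and more the bore), at rest, the camera upright (value of joint tab_left between 0.0006 and 0.004 m and value of joint tab_right between 0.0006 and 0.004 m and horizontal distance between cap_center and lens_base below 0.004 m and z of cap_center in the frame of lens_base between 0.025 and 0.063 m and angle between the z axis of cap_center and the z axis of lens_base, either way round below 0.06 rad and linear speed of dust_cap below 0.01 m/s and angle between lens_base's own z axis and vertical below 0.05 rad); the robot touches nothing.
It fails at once if the cap is pressed on the camera with more than 18 N (contact force between dust_cap and camera_head above 18 N).
It fails at once if the robot leans on the camera itself with more than 10 N (contact force between any of the fingers, the arm and camera_head above 10 N).
It fails at once if the camera is shoved by more than 20 mm or tipped (distance of lens_base from where it was at the start of the episode above 0.02 m or angle between lens_base's own z axis and vertical above 0.12 rad).
It fails at once if one of the other things on the chest is moved by more than 30 mm (distance of any of black_tape, nut_a, nut_b, spanner, driver, glass_jar, paper_tape, worn_pad from where it was at the start of the episode above 0.03 m).
It also fails if it takes over 45 s, if anything falls off the work surface, if the arm or the gripper's body presses on something with over 40 N, if the wrist force passes 120 N, or if a joint passes its speed limit or range.

## Robot

A 7-joint arm with a two-finger parallel gripper is mounted at the origin on a cart in front of the work surface, level with it; the furniture and walls round the work are solid. World frame = base frame: x ahead of the robot, y to its left, z up, the work surface at z = 0. Lengths are in m, angles in rad, forces in N, time in s.
With the tool pointing down it reaches from about 0.4 to 0.9 m from the base axis. Payload 5.5 kg.
Tool frame: the origin (TCP) lies midway between the tips of the shut fingers; the grasp point (between the pads) lies 19 mm behind it (manip.grip_depth is the distance from the TCP to the grasp point, in m); z points along the fingers, y is the line along which they close (so a half turn about z gives the same grasp; the last joint's range is limited). The gripper opens to 92 mm and grips with 3 to 60 N. Pads are 19 mm wide; open, the fingers measure 130 mm over their backs; the gripper's body (75 mm by 190 mm) begins 47 mm behind the grasp point.
Start: joints at [-0.89, 0.501, -0.427, 1.55, 0.221, 1.138, -0.21], TCP at [0.264, 0.594, 0.227] pointing down, gripper open.
Joint ranges: [-2.88, 2.88], [-0.31, 2.03], [-1.54, 1.56], [0.2, 2.42], [-1.41, 4.55], [0.19, 2.02], [-2.57, 2.57]. Speed limits (rad/s): [2.57, 2.57, 3.14, 3.14, 3.14, 3.14, 3.14].

## Interface

Orientations are given as a unit quaternion [x, y, z, w].
In Python, from bench import manip, effector, viewer gives the robot as it stands. Calls block until the motion is done:
- manip.move_pose(position, orientation): joint-space move of the TCP to a pose.
- manip.servo_line(position, ori=None, vel=0.15): straight line of the TCP; ori=None keeps the orientation; vel is the mean speed in m/s.
- manip.movej(angles): joint-space move.
- effector.open_jaws() and effector.close(f_grip=None): open the fingers fully, or close them until they stop; f_grip is the grip in N (None keeps the last).
- manip.sleep(seconds).
- manip.solve_ik(position, orientation): joint angles nearest the present ones, or None.
- viewer.get_image(name): name is "scene" or "top"; returns the picture (480x640x3 uint8, red, green, blue); there is no depth.
- viewer.get_calibration(name): a dict with "vfov" (degrees; the focal length in pixels is half the picture's height over the tangent of half this angle, whatever the lens; pixels are square), "cx", "cy" (the principal point, pixels), "eye" and "attitude" of the camera in the world. Camera axes: x right, y down, z forward; pixel columns grow to the right and rows downward; lengths in m; the calibration is good to about 2 mm. A picture is of the moment at which its call begins. get_calibration takes no time and is no camera call.
A pose or a line that the arm cannot do raises manip.PlanningError and nothing moves.
- manip.hand_in(): hands the job in; it is judged then, once.
Readings, each from a call of its own:
- manip.current_clock(): time.
- manip.current_q(): joint angles.
- manip.current_joint_velocities(): joint speeds.
- manip.current_tau(): joint torques, N m.
- manip.current_tool_pos(): TCP position.
- manip.current_tcp_rot(): TCP orientation.
- manip.current_force(): force on the tool from outside, world axes, zero at the start.
- manip.current_wrist_torque(): the same for the moment, N m.
- manip.current_finger_gap(): finger opening in m.
- manip.current_gripper_force(): force on a finger pad.
Only numpy, scipy, OpenCV 4.12 (cv2) and the standard library are available. Lean on these libraries where they do the work, as an engineer would, in place of code of your own. Each camera call takes 0.05 s, during which the arm holds its last target. There are 200 camera calls.

## Working session

There is one attempt and no reset: what is moved stays moved. The work goes in short steps, each a Python script; the robot and the scene stay as the last script left them, time stands still between calls to the robot, and variables do not carry over. Pictures are saved under pics/ and viewed, at most 10 in all, crops included, and the job is handed in when it is done.

```bash
mkdir -p pics; ls
python3 - <<'E'
from bench import manip, effector, viewer
import cv2
for n in ("scene","top"):
    cv2.imwrite(f"pics/{n}0.png", viewer.get_image(n)[:,:,::-1]); print(n, viewer.get_calibration(n))
print(manip.current_clock(), manip.current_tcp_rot(), manip.current_force(), manip.grip_depth)
E
```

```text
pics
scene {'vfov': 42.340290631426534, 'cx': 327.93969472666106, 'cy': 240.79144206106855, 'eye': array([-0.01782445, -0.68626894,  0.70070805]), 'attitude': array([ 0.84250054, -0.27974402,  0.15576169, -0.43321406])}
top {'vfov': 46.4241038900222, 'cx': 321.4564025890906, 'cy': 234.84257422106862, 'eye': array([0.39234585, 0.00446075, 1.09639139]), 'attitude': array([-0.70527364,  0.70631485, -0.04508003,  0.04094167])}
0.1 [ 2.07382594e-01  9.78259517e-01 -8.57989947e-04 -2.03767024e-04] [-0.37586749 -0.2563083  -0.45548316] 0.0188
```

View pics/scene0.png

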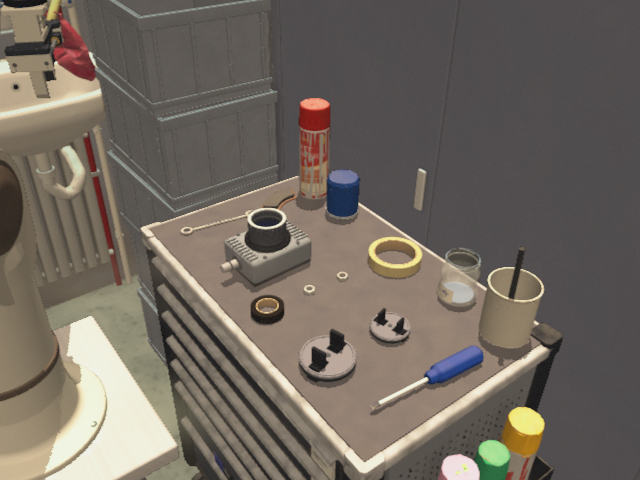

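View pics/top0.png

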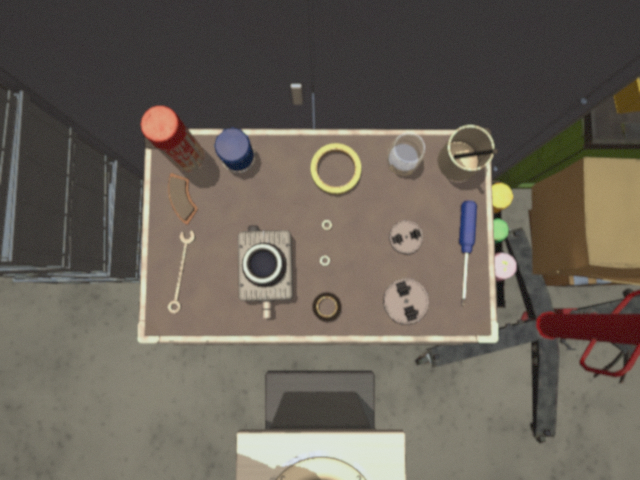

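The smaller cap is at top (406,237) / scene (390,327). The barrel's bright rim is at top (264,264) / scene (267,220). Next I'll zoom in on both.

```bash
cat > h.py <<'E'
import numpy as np, cv2
from scipy.spatial.transform import Rotation as R
from bench import manip, effector, viewer
def ray(n,px):
    c=viewer.get_calibration(n); f=240/np.tan(np.radians(c['vfov'])/2)
    d=R.from_quat(c['attitude']).apply([(px[0]-c['cx'])/f,(px[1]-c['cy'])/f,1.])
    return np.array(c['eye']),d/np.linalg.norm(d)
def plane(n,px,z):
    e,d=ray(n,px); return e+d*(z-e[2])/d[2]
def tri(ps,pt):
    (a,u),(b,v)=ray("scene",ps),ray("top",pt)
    s=np.linalg.lstsq(np.c_[u,-v],b-a,rcond=None)[0]
    p,q=a+u*s[0],b+v*s[1]; return (p+q)/2,np.linalg.norm(p-q)
E
python3 - <<'E'
from h import *
S=cv2.imread("pics/scene0.png");T=cv2.imread("pics/top0.png")
def c(I,x,y,w,h): return cv2.resize(I[y:y+h,x:x+w],(400,300),interpolation=cv2.INTER_CUBIC)
cv2.imwrite("pics/z.png",np.vstack([np.hstack([c(S,360,304,64,48),c(T,374,213,64,48)]),np.hstack([c(S,228,200,80,60),c(T,224,234,80,60)])]))
print(tri((390,327),(406,237)),tri((267,220),(264,264)))
E
```

```text
(array([ 0.52104536, -0.16755693,  0.01085873]), np.float64(0.0008351409057285402)) (array([0.4623115 , 0.10121151, 0.09688631]), np.float64(0.0001631716910056015))
```

View pics/z.png

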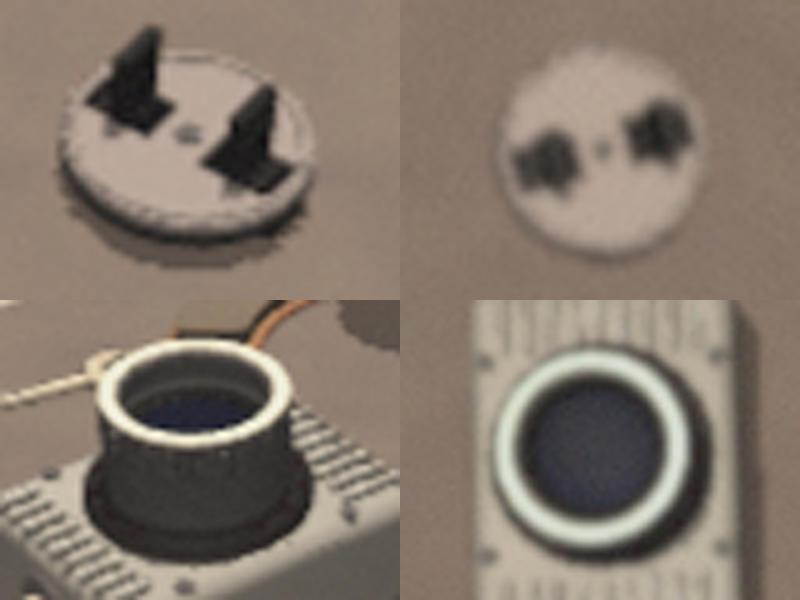

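The top crops show the cap with its hub at zoom (188,133) in scene and (602,149) in top, and two dark tabs either side of it. The bottom crops show the rim as a clean bright ring. Next I'll mask these and measure them.

```bash
cat >> h.py <<'E'
def big(m):
    cs=cv2.findContours(m.astype(np.uint8),cv2.RETR_EXTERNAL,cv2.CHAIN_APPROX_NONE)[0]
    return max(cs,key=cv2.contourArea)
def ring(n,I,x,y,w,h,thr):
    """rim: (centre px of outer outline, outline px)"""
    k=cv2.resize(I[y:y+h,x:x+w],None,fx=4,fy=4,interpolation=cv2.INTER_CUBIC).min(axis=2)
    c=(cv2.convexHull(big(k>thr))[:,0]+.5)/4-.5+[x,y]
    return np.array(cv2.fitEllipse(c.astype(np.float32))[0]),c
def circ(p):
    s=np.linalg.lstsq(np.c_[2*p[:,:2],np.ones(len(p))],(p[:,:2]**2).sum(1),rcond=None)[0]
    return s[:2],np.sqrt(s[2]+s[0]**2+s[1]**2)
E
python3 - <<'E'
from h import *
S=cv2.imread("pics/scene0.png");T=cv2.imread("pics/top0.png")
s,sc=ring("scene",S,240,205,55,45,165);t,tc=ring("top",T,236,240,55,48,178)
p,g=tri(s,t);print("rim",s,t,p,g)
for n,c in(("scene",sc),("top",tc)):
    print(n,circ(np.array([plane(n,q,p[2]) for q in c])))
u=lambda a,x0,y0,o:((a[0]-o[0]+.5)/6.25-.5+x0,(a[1]-o[1]+.5)/6.25-.5+y0)
h,g=tri(u((188,133),360,304,(0,0)),u((602,149),374,213,(400,0)));print("hub",h,g)
x,y=374,213
k=cv2.resize(T[y:y+48,x:x+64],None,fx=4,fy=4,interpolation=cv2.INTER_CUBIC).max(axis=2)
n,l,st,ce=cv2.connectedComponentsWithStats((k<85).astype(np.uint8));
o=[i for i in np.argsort(-st[:,4]) if i>0][:2]
P=[plane("top",(ce[i]+.5)/4-.5+[x,y],.028) for i in o];d=P[0]-P[1]
print(st[o],P,"mid",(P[0]+P[1])/2,"ang",np.degrees(np.arctan2(d[1],d[0])),np.linalg.norm(d))
# tab tips in scene vs base (height): zoom tips
print("disc by top z=.018",plane("top",u((602,149),374,213,(400,0)),.016))
# disc outline in top: hue contrast
lab=cv2.cvtColor(cv2.resize(T[y:y+48,x:x+64],None,fx=4,fy=4,interpolation=cv2.INTER_CUBIC),cv2.COLOR_BGR2LAB).astype(int)
print(lab[100,::16].tolist())
print("camera dir", [plane("top",q,.056) for q in((267,310),(264,264))])
E
```

```text
rim [265.20864868 217.24647522] [261.69033813 262.96585083] [0.46292386 0.10562041 0.10020414] 0.002177469328509348
scene (array([0.46232774, 0.1068468 ]), np.float64(0.035425078937200385))
top (array([0.46399888, 0.1050603 ]), np.float64(0.033219155036943185))
hub [ 0.52139332 -0.16652941  0.01465989] 6.017922979932277e-08
[[147  68  38  34 919]
 [ 75  88  38  32 848]] [array([ 0.52470846, -0.18199457,  0.028     ]), array([ 0.51544115, -0.147559  ,  0.028     ])] mid [ 0.5200748  -0.16477678  0.028     ] ang -74.93741933874648 0.03566078728597201
disc by top z=.018 [ 0.52123347 -0.16631759  0.016     ]
[[128, 134, 137], [128, 133, 137], [130, 132, 139], [130, 131, 139], [135, 131, 135], [76, 131, 131], [57, 129, 131], [105, 131, 133], [138, 131, 135], [155, 133, 137], [93, 130, 133], [106, 130, 135], [142, 131, 136], [130, 133, 138], [132, 132, 139], [133, 132, 139]]
camera dir [array([0.38028486, 0.0987893 , 0.056     ]), array([0.46510071, 0.1052129 , 0.056     ])]
```

Rim centre is about (0.463, 0.106) with z about 0.100. The cap axis is about (0.521, -0.166), and its tab line runs at 105°. Now picking.

```bash
cat >> h.py <<'E'
def down(phi):
    a=np.radians((phi+90)/2); return np.array([np.cos(a),np.sin(a),0,0])
E
python3 - <<'E'
from h import *
q=down(105.); C=np.array([.5212,-.166])
for p,o in(([.40,.25,.30],down(75)),([*C,.12],q),([*C,.12],down(-75))): 
    s=manip.solve_ik(p,o); print(None if s is None else np.round(s,2))
manip.move_pose([.40,.25,.30],down(75))
manip.move_pose([*C,.12],q)
f0=manip.current_force()
manip.servo_line([*C,.030],vel=.08)
cv2.imwrite("pics/pre.png",np.hstack([viewer.get_image("scene")[260:400,310:470,::-1],viewer.get_image("top")[170:310,330:490,::-1]]).repeat(2,0).repeat(2,1))
print(manip.current_clock(),manip.current_tool_pos(),manip.current_q(),manip.current_force(),f0)
E
```

```text
[-0.25  0.09 -0.39  1.89  0.04  1.16  0.66]
[ 0.28  0.42 -0.02  1.91  0.01  0.81  2.08]
[-0.03  0.44  0.36  1.92 -0.21  0.82 -0.87]
4.6 [ 0.52171623 -0.16615841  0.03061148] [ 0.26811197  0.56113485 -0.01105733  1.95012148  0.01001217  0.62917733
  2.0832221 ] [ 0.52224108 -0.201536   -0.80090246] [ 0.8094582  -0.80125361  0.20505198]
```

View pics/pre.png

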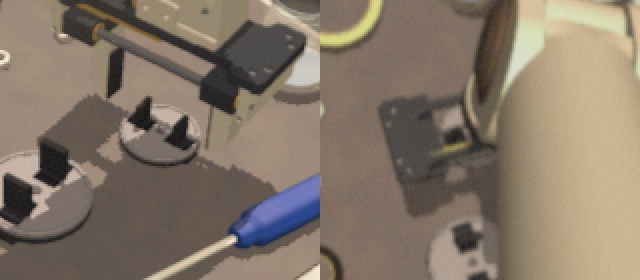

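The fingers straddle the tabs: the cap is at crop (160,130), with the left finger at (112,75) and the right one at (215,120). Next I'll descend, squeeze and lift.

Run:
```python
from h import *
C=[.5212,-.166]; f0=manip.current_force()[2]
for z in(.024,.021,.019,.018,.017):
    manip.servo_line([*C,z],vel=.04); manip.sleep(.1); f=manip.current_force()[2]-f0; print(z,round(f,2),manip.current_tool_pos()[2])
    if f>2: manip.servo_line([*C,z+.001],vel=.02); break
effector.close(f_grip=25); manip.sleep(.2)
print("gap",manip.current_finger_gap(),manip.current_gripper_force(),manip.current_force(),manip.current_tool_pos())
p=manip.current_tool_pos(); manip.servo_line([p[0],p[1],.12],vel=.1); manip.sleep(.3)
print("gap",manip.current_finger_gap(),manip.current_force(),manip.current_tool_pos(),manip.current_clock())
cv2.imwrite("pics/lift.png",viewer.get_image("scene")[180:380,290:510,::-1].repeat(3,0).repeat(3,1))
```

```text
0.024 0.15 0.023902012500999714
0.021 1.07 0.020936181070718648
0.019 0.81 0.01897175849304184
0.018 0.55 0.01800756775555806
0.017 -0.37 0.016954652410570124
gap 0.024849802903199984 25.02041459083557 [-0.39159367  0.28761937  4.93539594] [ 0.52124864 -0.16602589  0.0171741 ]
gap 0.024768345545039837 [-0.68735281  0.0965803  -0.60096396] [ 0.52101062 -0.16595366  0.1195542 ] 9.1417
```

View pics/lift.png

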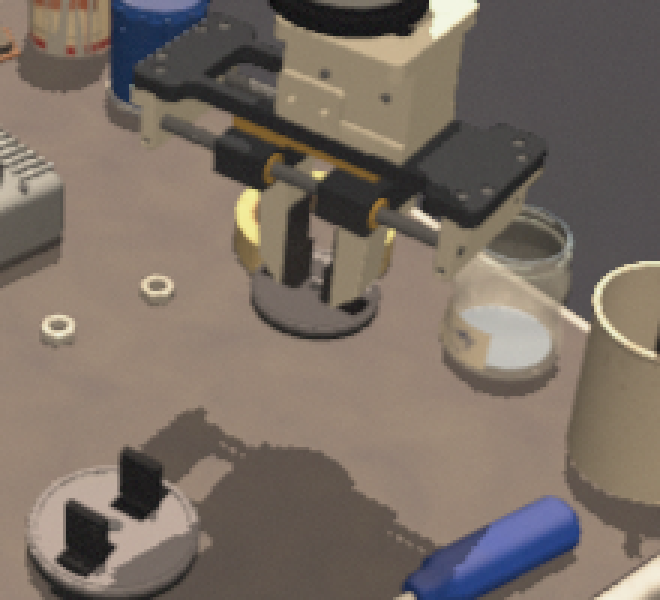

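The cap is held with the tabs fully squeezed (gap 24.8 mm), and it looks level at crop (315,295). Next I'll carry it to hover over the barrel and measure it against the rim in the scene view.

Run:
```python
from h import *
p=manip.current_tool_pos(); manip.servo_line([p[0],p[1],.16],vel=.15)
manip.servo_line([.463,.1058,.16],ori=down(105),vel=.15); manip.servo_line([.463,.1058,.140],vel=.1); manip.sleep(.3)
print(manip.current_tool_pos(),manip.current_force(),manip.current_wrist_torque(),manip.current_finger_gap(),manip.current_clock())
S=viewer.get_image("scene")[:,:,::-1];cv2.imwrite("pics/hov_full.png",S)
cv2.imwrite("pics/hov.png",cv2.resize(S[165:265,205:325],(720,600),interpolation=cv2.INTER_CUBIC))
```

```text
[0.46334008 0.10587098 0.14043353] [-0.29138985  0.2158383  -0.66986064] [-0.02271475 -0.01020963 -0.01612538] 0.025015721863931754 12.2583
```

View pics/hov.png

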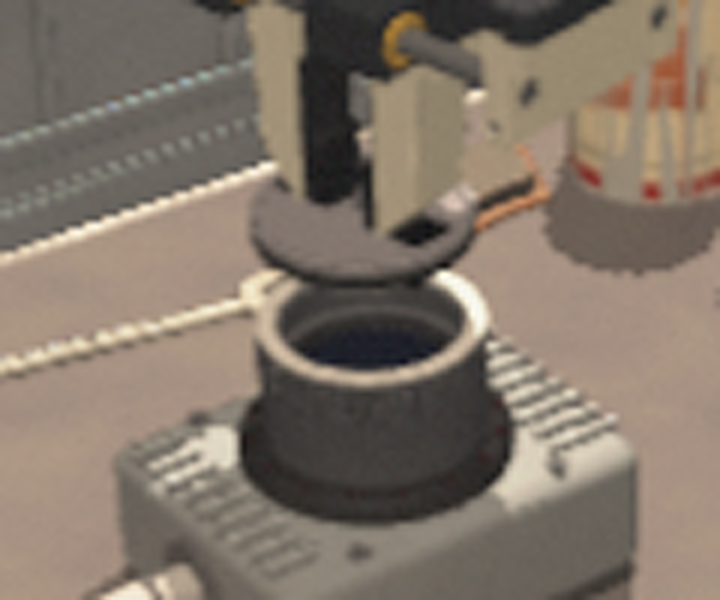

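The disc spans zoom x 249–478 and the rim 255–490, so I'll check the lateral offset numerically, along with the depth offset from the front edges.

Run:
```python
from h import *
u=lambda x,y:((x+.5)/6-.5+205,(y+.5)/6-.5+165)
e=viewer.get_calibration("scene")['eye'][:2]; v=np.array([.463,.106])-e; v/=np.linalg.norm(v); r=np.array([v[1],-v[0]])
L=lambda px,z:(plane("scene",px,z)[:2]-[.463,.1058])
tz=manip.current_tool_pos()[2]-.017
zt=tz+.016; zb=tz+.012
dl,dr=L(u(249,215),zt)@r,L(u(478,222),zt)@r
print("disc lateral",(dl+dr)/2,"halfwidth",(dr-dl)/2, "front depth (bottom edge)->centre",L(u(365,284),zb)@v+.033)
for zr in(.096,.098,.100,.102):
    a,b=L(u(255,322),zr)@r,L(u(491,318),zr)@r
    print(zr,"rim lateral",(a+b)/2,(b-a)/2,"front->centre",L(u(372,386),zr)@v+.034)
# rim outlines: back edge from first image gives z-independent centre via diameter
S=cv2.imread("pics/scene0.png");T=cv2.imread("pics/top0.png")
for n,I,w in(("scene",S,(240,205,55,45)),("top",T,(236,240,55,48))):
  for thr in (130,150,165,178):
    _,c=ring(n,I,*w,thr); ctr,rad=circ(np.array([plane(n,q,.1) for q in c])); d=ctr-[.463,.1058]; print(n,thr,rad,d,"lat",d@r,"dep",d@v)
print(r,v)
```

```text
disc lateral 0.00013576673281566823 halfwidth 0.03264386930044118 front depth (bottom edge)->centre -0.00500243806886648
0.096 rim lateral 0.0016781729292126395 0.03484831886311533 front->centre 0.002932159874933296
0.098 rim lateral 0.0016722793822064076 0.0347330621901316 front->centre -2.9666676083776877e-05
0.1 rim lateral 0.001666385835200273 0.03461780551714787 front->centre -0.0029914932271006903
0.102 rim lateral 0.0016604922881940896 0.03450254884416419 front->centre -0.005953319778117784
scene 130 0.03765589917770232 [-0.00219976  0.00232064] lat -0.0030845338577422557 dep 0.0008425853744568922
scene 150 0.03703421675416399 [-0.00226352  0.00219084] lat -0.0030717019834757215 dep 0.000698542331542041
scene 165 0.03543712143261001 [-0.00050904  0.00131641] lat -0.0011181504752944137 dep 0.0008612755380349917
scene 178 0.033725368294086726 [ 0.00012067 -0.00116858] lat 0.0007094428960642398 dep -0.000936387475286351
top 130 0.057002467575604454 [-0.0008432  -0.00267267] lat 0.000665804267052641 dep -0.0027222902043184546
top 150 0.034242761669312546 [ 0.00117019 -0.00051536] lat 0.001267751558819224 dep 0.0001665505507407287
top 165 0.03369500981879738 [ 0.00105649 -0.00066517] lat 0.0012482765702249326 dep -2.0512701845399956e-05
top 178 0.03322596224624911 [ 0.00101357 -0.00071909] lat 0.0012395583961821329 dep -8.886993297151694e-05
[ 0.85488131 -0.51882362] [0.51882362 0.85488131]
```

The cap needs about 1.3 mm of shift to camera-right. I'll correct that and then descend, feeling for the rim.

```bash
cat >> h.py <<'E'
def F(k=5):
    a=[]
    for _ in range(k): manip.sleep(.02); a.append(manip.current_force())
    return np.mean(a,axis=0)
E
python3 - <<'E'
from h import *
C=[.4641,.1051]
manip.servo_line([*C,.125],vel=.05); manip.sleep(.2); f0=F(8); print(manip.current_tool_pos(),f0)
z=.125
while z>.090:
    z-=.001; manip.servo_line([*C,z],vel=.02); f=F(4)-f0
    print(round(z,4),np.round(f,2),np.round(manip.current_tool_pos(),4))
    if f[2]>2. or np.hypot(*f[:2])>4: break
print(manip.current_clock(),manip.current_finger_gap(),manip.current_wrist_torque())
E
```

```text
[0.46424662 0.10515039 0.12516792] [ 0.11490005  0.0769898  -0.87246038]
0.124 [-0.12 -0.11 -0.18] [0.4641 0.1051 0.124 ]
0.123 [-0.19  0.24  0.41] [0.4641 0.1051 0.123 ]
0.122 [-0.09  0.   -0.13] [0.4641 0.1051 0.122 ]
0.121 [ 0.2  -0.15 -0.06] [0.464  0.1051 0.121 ]
0.12 [ 0.13 -0.07  0.07] [0.4641 0.1051 0.12  ]
0.119 [-0.38  0.23 -0.29] [0.4641 0.1051 0.119 ]
0.118 [-0.27  0.1   0.03] [0.4641 0.1051 0.118 ]
0.117 [-0.31 -0.33  0.26] [0.4641 0.1051 0.117 ]
0.116 [-0.24  0.08 -0.07] [0.4641 0.1051 0.116 ]
0.115 [-0.8   0.09  0.43] [0.4641 0.1051 0.115 ]
0.114 [ 0.38 -0.13  0.74] [0.4641 0.1051 0.114 ]
0.113 [-0.01 -0.83 -0.04] [0.4641 0.1051 0.113 ]
0.112 [ 0.   -0.07  0.21] [0.4641 0.1051 0.112 ]
0.111 [-0.45  0.01  0.16] [0.4641 0.1051 0.111 ]
0.11 [-0.43 -0.22  2.2 ] [0.4642 0.1051 0.1101]
17.8417 0.025023436225154225 [-0.00216612  0.08947183 -0.01511598]
```

Run:
```python
from h import *
C=[.4641,.1051]; z=.110
f0=np.array([0,0,-.8])
while z>.1065:
    z-=.0004; manip.servo_line([*C,z],vel=.01); f=F(5)-f0
    print(round(z,4),np.round(f,2),np.round(manip.current_tool_pos(),4),np.round(manip.current_wrist_torque(),3))
    if f[2]>5.2 or np.hypot(*f[:2])>4: break
print(manip.current_clock(),manip.current_finger_gap())
S=viewer.get_image("scene")[:,:,::-1]
cv2.imwrite("pics/press.png",cv2.resize(S[165:265,205:325],(720,600),interpolation=cv2.INTER_CUBIC))
```

```text
0.1096 [-0.21  0.04  2.42] [0.4642 0.1051 0.1097] [0.064 0.019 0.002]
0.1092 [ 0.16 -0.09  3.51] [0.4643 0.1051 0.1093] [ 0.066  0.028 -0.   ]
0.1088 [ 0.33 -0.14  3.68] [0.4642 0.1051 0.1089] [0.083 0.048 0.039]
0.1084 [ 0.16 -0.16  4.87] [0.4642 0.1051 0.1085] [ 0.022 -0.022 -0.038]
0.108 [-0.16 -0.34  5.64] [0.4642 0.1051 0.1081] [ 0.038 -0.045  0.002]
19.5083 0.024533873048272814
```

View pics/press.png

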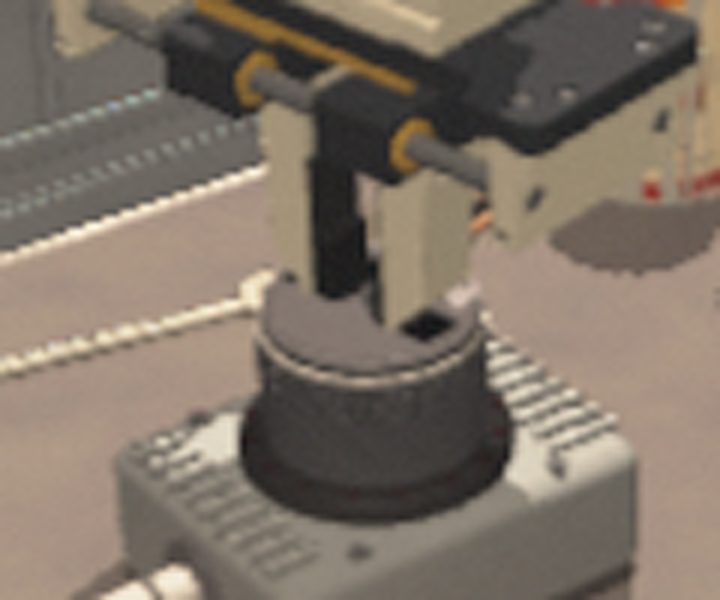

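The force slope (about 1.5 N/mm) matches the seal, and the picture shows the disc bedded on the rim, level and concentric. It's pressed about 2.7 mm, so I'll release.

Run:
```python
from h import *
effector.open_jaws(); manip.sleep(.3)
print(manip.current_finger_gap(),F(),manip.current_clock())
manip.servo_line([.4641,.1051,.20],vel=.08)
manip.servo_line([.40,-.08,.25],vel=.2); manip.sleep(.3)
S=viewer.get_image("scene")[:,:,::-1];T=viewer.get_image("top")[:,:,::-1]
z=lambda I:cv2.resize(I,(400,400),interpolation=cv2.INTER_CUBIC)
cv2.imwrite("pics/end.png",np.hstack([z(S[180:260,225:305]),z(T[224:304,224:304])])); print(manip.current_clock())
```

```text
0.09206938164714908 [ 0.04426805  0.05688347 -0.01652869] 21.0917
23.95
```

View pics/end.png

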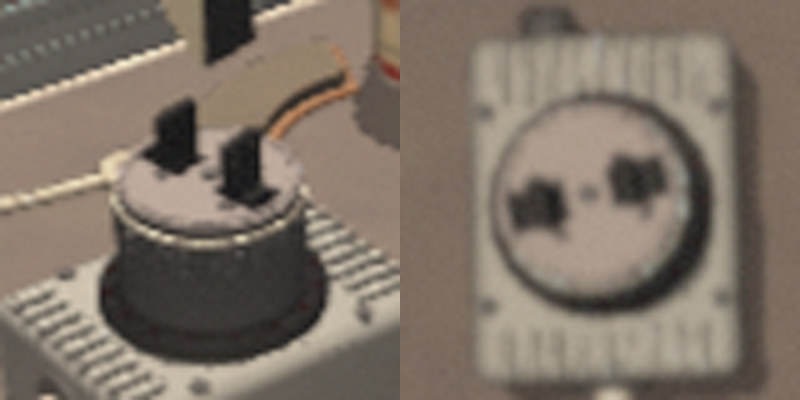

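The cap sits on the rim, level and concentric, with the hub at (588,192) in the top crop. Next I'll check the tab spacing against the free state to confirm the catches sprung out.

Run:
```python
from h import *
u=lambda x,y,s,x0,y0:((x+.5)/s-.5+x0,(y+.5)/s-.5+y0)
d=lambda a,b,z:np.linalg.norm(plane("scene",a,z)-plane("scene",b,z))
print("free",d(u(157,28,6.25,360,304),u(272,88,6.25,360,304),.038))
print("now",d(u(194,97,5,225,180),u(261,127,5,225,180),.129))
T=cv2.imread("pics/top0.png");E=cv2.imread("pics/end.png")
# top view: dark-blob spacing and extents along the tab line, same mask
T2=cv2.resize(T[197:277,366:446],(400,400),interpolation=cv2.INTER_CUBIC)
for I,z in((T2,.028),(E[:,400:],.119)):
    k=I.max(axis=2).copy(); c=(204,196) if z<.1 else (188,192)
    m=np.zeros_like(k); cv2.circle(m,c,88,1,-1)
    n,l,st,ce=cv2.connectedComponentsWithStats(((k<85)&(m>0)).astype(np.uint8)); o=[i for i in np.argsort(-st[:,4]) if i>0][:2]
    s=(1.09639-z)/ (240/np.tan(np.radians(46.424)/2))/5*1000
    print(z,ce[o].tolist(),st[o,4],"mm",np.linalg.norm(ce[o[0]]-ce[o[1]])*s)
```

```text
free 0.03538374317051124
now 0.03144654138464215
0.028 [[246.81341719077568, 186.30817610062894], [157.85908063300678, 210.46571213263]] [1431 1327] mm 35.19423007621345
0.119 [[138.30908125331916, 206.52522570366438], [236.58688524590164, 180.01256830601093]] [1883 1830] mm 35.55500501262513
```

Tab tips are 31.4 mm apart. Locked should be about 30.2, free is 35, and bearing on the bore is 27 or less, so the catches are home in the groove. Handing in.

```bash
python3 -c "
from bench import manip
print(manip.hand_in())"
```

```text
the job is handed in; nothing more can be done
None
```

The job is handed in, though the hand-in returned no verdict: the dust cap looks locked in the lens barrel (level and centred in the final pictures, tab spacing fitting the locked position), pressed to about 5.6 N, with the arm clear at about 24 s.

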